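Pin the mould side guide in its index hole

ROBOT

A 6-joint arm with a two-finger parallel gripper is mounted at the origin on the work surface. World frame = base frame: x ahead of the robot, y to its left, z up, the work surface at z = 0. Lengths are in m, angles in degrees, forces in N, time in s.
With the tool pointing down it reaches from about 0.25 to 0.725 m from the base axis. Payload 9.7 kg.
Tool frame: the origin (TCP) lies at the very end of the fingers, on their centre line; the grasp point (between the pads) lies 19 mm behind it (bot.hold_point_z is the distance from the TCP to the grasp point, in m); z points along the fingers, y is the line along which they close (so a half turn about z gives the same grasp; the last joint's range is limited). The gripper opens to 85 mm and grips with 20 to 120 N. Pads are 22 mm wide; open, the fingers measure 114 mm over their backs; the gripper's body (76 mm by 85 mm) begins 54 mm behind the grasp point. The pads swing forward as they close: fully open they stand 13 mm farther back than shut.
Start: joints at [67.151, 4.979, 10.078, 95.1, 0, 90], TCP at [0.214, 0.507, 0.231] pointing down, gripper open.
Joint ranges: [-179.16, 179.16], [-48.56, 103.87], [-65.8, 70.77], [-126.05, 130.52], [-82.76, 87.17], [-180, 180]. Speed limits (degrees/s): [127.2, 127.2, 147.25, 180, 180, 180].

INTERFACE

Orientations are given as [roll, pitch, yaw] about the fixed x, y, z axes, in that order (R = Rz(yaw) Ry(pitch) Rx(roll)).
In Python, from workcell import bot gives the robot as it stands.
- The arm moves only by the tool play_rows, never from a script. Its argument "targets" is a list of rows, each an object with "grip": the closure in counts, from 0 (fully open) to 255 (shut); "linear": the shift along the world's x, y, z in cm, a list of three; "delta_rot": the turn, a rotation vector about the world's x, y, z in rad, a list of three. A call has 1 to 10 rows; each row is the pose to reach, as a shift and turn from the pose commanded when the call began; what a row does not reach only later rows make up. A row lasts 1/10 s, in which the tool goes at most 50 mm and 8.59 degrees, less where a joint would pass 70% of its speed; a pose out of reach is approached as far as the arm can. A call with a gripper value outside its range is refused whole. The fingers move at their own pace and stop on an object; "force" is the grip in N (left out, the last holds). Time passes only in rows, so rows that repeat a pose let the fingers close. It gives the time, the measured TCP pose, the force, the opening and the grip force at its end, in the units of the state.
- bot.get_obs(): the state, without advancing time (a new reading comes with each control period).
- bot.camera(name): name is "side" or "top"; returns a dict with "color" (420x560x3 uint8, red, green, blue), "range_z" (420x560 float32, m along the optical axis (not along the pixel's ray), 0 where there is no reading), "fov_y" (degrees; the focal length in pixels is half the picture's height over the tangent of half this angle, whatever the lens; pixels are square), "cx", "cy" (the principal point, pixels), "world_to_cam" (4x4, takes a point from world to camera coordinates). Camera axes: x right, y up, looking along -z (the intrinsics and any distortion apply to the point x, -y, -z); pixel columns grow to the right and rows downward; lengths in m; the calibration is good to about 2 mm. A picture is of the moment at which its call begins.
- bot.job_done(): hands the job in; it is judged then, once.
Trained networks look in a picture, given as the dict that the camera call returned (one of the last four; its "shot" number tells which), for a name from the list of things; names that differ only in an ending like _2 or _b are one class to them, and where a whole thing is asked for, a point or a joint stands for the part that bears it (a point fixed in the world has none). Each returns a list of dicts, best first, with "conf" (0 to 1); they miss things now and then, are a little off and sometimes report something else, mostly with a low value. They report only what shows in the picture. A call takes as long as a camera call. They do not tell look-alikes from the thing itself.
- bot.search_frame(picture, target): "box" ([left, top, right, bottom] in pixels, round what is visible of it).
- bot.trace(picture, target): "pixels" (420x560 bool, what is visible of it) and "box" ([left, top, right, bottom] in pixels, round what is visible of it).
- bot.pinpoint(picture, target): "pixel" ([column, row] in pixels: a listed point, or the origin of a listed thing).
The state is a dict: "time": time; "q": joint angles; "qd": joint speeds; "joint_efforts": joint torques, N m; "ee_pos": TCP position; "tcp_rot": TCP orientation; "wrist_force": force on the tool from outside, world axes, zero at the start; "torque": the same for the moment, N m; "opening": finger opening in m; "grasp_force": force on a finger pad.
Only numpy, scipy, OpenCV 4.12 (cv2) and the standard library are available. Lean on these libraries where they do the work, as an engineer would, in place of code of your own. Each camera call takes 0.05 s, during which the arm holds its last target. There are 200 camera calls.

TASK

The side guide at the chocolate moulding bench is loose on its rail: lift the ball-lock pin out of its parking block by squeezing its red side button, and with the button kept in put the pin down through the bore of the blue carriage until its tip rests lightly on the brass strip below. Draw the carriage gently along with the pin, towards the mould, feeling for the index hole in the strip; when the tip drops in, push the pin fully home so that its collar is flush on the carriage, and only then let go so that the button springs out and the pin locks. Never force the pin, and leave the mould, bowl, jar and spatula where they are.

Things in the scene. Friction and masses are not known exactly. Their poses are not given: they have to be found in the camera images.
- pin_grip (a point): Centre of the black handle of the steel ball-lock pin, which starts upright in the parking block. z: up along the pin; +y: out through the red button. Handle 20 (x) x 24 (y) x 42 mm (z), bottom 23 mm below, top 19 mm above this point. Red button 14 mm wide, 24 tall, centred 1 mm above, stands 6 mm out of the +y face: the grasp across y is 30 mm wide with it out, 25 with it in. Weighs 0.1 kg.
- pin_collar (a point): Centre of the underside of the pin's steel collar (30 mm across, 4 thick), 27 mm below pin_grip, same axes. Below it the shank: 12 mm diameter, 50 mm long, the last 4 mm tapering to 7 mm. Two locking balls, 41 to 46 mm below the collar, stand out to 18 mm across while the button is out and are inside the shank while it is in.
- pin_tip (a point): Centre of the pin's flat tip, 50 mm below the collar's underside, axes as pin_grip.
- button (a joint): How far the pin's red side button is pressed in, m: 0 out (balls out, locked), 0.005 fully in (balls in; takes 8 N).
- block: White parking block, fixed, 60 x 60 x 62 mm high, with a loose 21 mm hole, 56 mm deep, in which the pin hangs by its collar on the block's top. Origin: centre of its underside.
- rail: Fixed guide rail, 90 (x) x 200 mm (y), origin: centre of its underside; +y runs along it towards the mould. Carries the blue carriage and a brass strip, 12 mm thick, top 36 mm above the bench, free below it. The strip has one 14 mm through hole on the rail's centre line; its place along the rail is not measured: from 14 mm on the -y side to 14 mm on the +y side of this origin.
- bore (a point): Centre of the mouth of the vertical 14 mm through bore in the top of the blue carriage, 62 mm above the bench; +y: slide direction, towards the mould. Carriage block 76 (x) x 34 (y) x 24 mm thick, 2 mm above the strip, slides with about 2 N of friction. Two low arms hold a white fence 76 to 88 mm ahead in +y; all this lies 12 mm or more below the mouth.
- carriage (a joint): Place of the carriage along the rail, m: 0 at the stop at the -y end, 0.066 at the stop towards the mould. It starts between 0 and 0.008; the bore is over the index hole (its place is not measured) somewhere between 0.026 and 0.054.
- mould: Clear blue-grey mould with chocolate bars, 275 x 135 x 24 mm, lying beyond the fence; origin at the centre of its underside. Leave it.
- bowl: White bowl, 150 mm across, 70 mm high. Leave it.
- jar: Amber jar with white cap, 70 mm across, 110 mm high. Leave it.
- spatula: Spatula, 200 mm long, lying flat on the bench. Leave it.
Mind the look-alikes: they are no part of the job. Leave any green or turquoise look-alike of the part that bears pin_grip alone.

How it is judged:
By the outcome, as a careful person would: the job done as asked, in the order asked, and still so for the second after the job is handed in, with the robot touching nothing.
It also fails if it takes over 72 s, if anything falls off the work surface, if the arm or the gripper's body presses on something with over 40 N, if the wrist force passes 120 N, or if a joint passes its speed limit or range.

## Working session

There is one attempt and no reset: what is moved stays moved. The work goes in short steps, Python scripts to look and compute and a tool call to move; the robot and the scene stay as the last step left them, time stands still between calls to the robot, and variables do not carry over. Pictures are saved under pics/ and viewed, at most 10 in all, crops included, and the job is handed in when it is done.

Besides the shell and the picture viewer there is one more tool, called after "Request:" as name(argument=value, ...), one argument or row to a line, values as JSON. play_rows: Moves the arm, as the interface text tells. Its arguments: {"type":"object","properties":{"targets":{"type":"array","items":{"type":"object","properties":{"grip":{"type":"number"},"linear":{"type":"array","items":{"type":"number"}},"delta_rot":{"type":"array","items":{"type":"number"}}}}},"force":{"type":"number"}},"required":["targets"]}

```bash
ls; mkdir -p pics
cat > h.py <<'E'
import numpy as np, cv2
from workcell import bot
def K(p):
    f=210/np.tan(np.radians(p["fov_y"])/2); return f
def ray(p,px):
    f=K(p); M=np.linalg.inv(np.array(p["world_to_cam"]))
    d=np.array([(px[0]-p["cx"])/f,-(px[1]-p["cy"])/f,-1.0])
    return M[:3,3],M[:3,:3]@d
def at_z(p,px,z):
    o,d=ray(p,px); return o+d*(z-o[2])/d[2]
def at_depth(p,px):
    o,d=ray(p,px); r=p["range_z"][int(round(px[1])),int(round(px[0]))]; return o+d*r
def cloud(p):
    f=K(p); v,u=np.mgrid[:420,:560]; r=p["range_z"]
    c=np.stack([(u-p["cx"])/f*r,-(v-p["cy"])/f*r,-r],-1)
    M=np.linalg.inv(np.array(p["world_to_cam"])); return c@M[:3,:3].T+M[:3,3]
def proj(p,P):
    c=np.array(p["world_to_cam"])@np.append(P,1); f=K(p)
    return np.array([p["cx"]+f*c[0]/-c[2],p["cy"]-f*c[1]/-c[2]])
E
python3 - <<'E'
from h import *
np.set_printoptions(precision=4,suppress=True)
for n in("top","side"):
    p=bot.camera(n); cv2.imwrite(f"pics/{n}0.png",p["color"][...,::-1])
    print(n,p["fov_y"],p["cx"],p["cy"],[k for k in p],ray(p,(280,210)))
    zs={"pin_grip":None,"pin_collar":.062,"bore":.062,"block":None,"rail":None}
    for t in ["pin_grip","pin_collar","bore","block","rail","mould"]:
        for d in bot.pinpoint(p,t)[:4]:
            print(t,d["conf"],d["pixel"],at_depth(p,np.clip(d["pixel"],0,419 if 0 else 550)) if d["pixel"][1]<420 else "")
print(bot.get_obs())
E
```

```text
pics
top 50.77573306904722 278.33043009402303 205.52433021727015 ['color', 'range_z', 'fov_y', 'cx', 'cy', 'world_to_cam', 'shot'] (array([ 0.3243, -0.0504,  1.1915]), array([ 0.1987, -0.0008, -0.9801]))
pin_grip 0.79 [343.7, 296.7] [ 0.3381 -0.2236  0.0232]
pin_grip 0.7 [354.1, 247.4] [ 0.4562 -0.2358  0.111 ]
pin_grip 0.58 [391.8, 248.7] [ 0.4663 -0.3495  0.0277]
pin_collar 0.86 [398.3, 260.3] [ 0.437  -0.3678  0.0209]
pin_collar 0.84 [353.9, 300.4] [ 0.3296 -0.2499  0.0237]
pin_collar 0.54 [356.9, 245.5] [ 0.4611 -0.2427  0.1106]
bore 0.79 [263.2, 204.9] [ 0.5653 -0.0071  0.062 ]
block 0.61 [348.5, 248.6] [ 0.4587 -0.2299  0.0615]
rail 0.78 [253.7, 208.1] [0.5612 0.0188 0.0365]
rail 0.72 [356.0, 244.7] [ 0.4631 -0.2406  0.1099]
mould 0.91 [174.0, 176.3] [0.6484 0.2444 0.0115]
side 48.25235743995921 279.60524509835557 212.4540166557353 ['color', 'range_z', 'fov_y', 'cx', 'cy', 'world_to_cam', 'shot'] (array([ 0.0289, -0.8805,  0.6256]), array([ 0.4517,  0.7482, -0.486 ]))
pin_grip 0.84 [336.2, 320.1] [ 0.4664 -0.3673  0.023 ]
pin_grip 0.8 [301.1, 261.3] [ 0.4579 -0.2545  0.0898]
pi
[... 201 characters left out ...]
.335  -0.2468  0.0193]
bore 0.6 [281.6, 209.8] [ 0.5625 -0.0043  0.0558]
block 0.74 [296.6, 294.0] [ 0.441 -0.269  0.025]
rail 0.85 [274.1, 223.2] [ 0.5315 -0.0211  0.0344]
mould 0.58 [263.8, 183.6] [0.6352 0.2202 0.0159]
{'time': 0.7, 'q': array([67.1525,  4.9763, 10.0781, 95.1001,  0.0014, 89.998 ]), 'qd': array([-0.0263,  0.0329,  0.0347, -0.0627,  0.0218,  0.0091]), 'joint_efforts': array([ -0.0019, -51.9965,  46.4783,   0.0011,  -0.0001,   0.    ]), 'ee_pos': array([0.2135, 0.5068, 0.2313]), 'tcp_rot': array([179.9983,  -0.0014, 157.1545]), 'wrist_force': array([ 0.4045, -0.1143, -0.0879]), 'torque': array([-0.0063,  0.027 , -0.0091]), 'grasp_force': 0.0, 'opening': 0.08558250669780339}
```

View pictures.

View pics/top0.png

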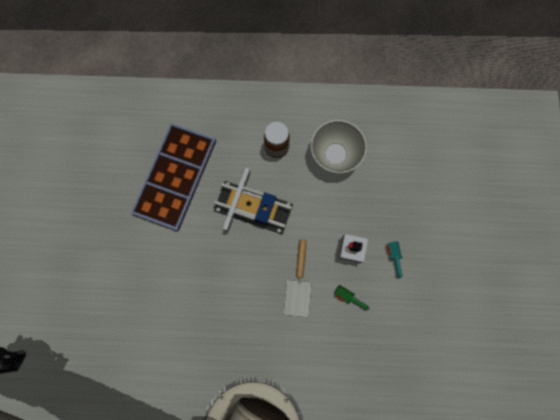

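View pics/side0.png

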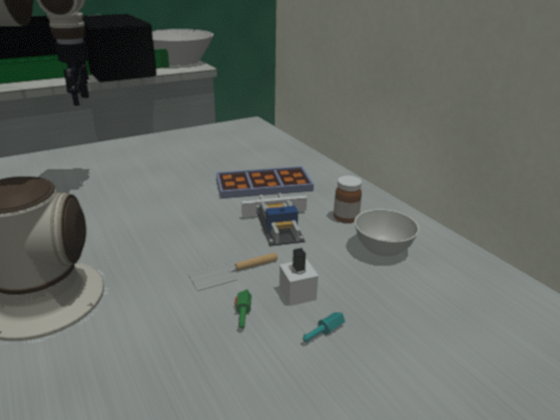

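Run:
```python
from h import *
t=cv2.imread("pics/top0.png"); s=cv2.imread("pics/side0.png")
def c(i,x,y,w,h,k=5): return cv2.resize(i[y:y+h,x:x+w],None,fx=k,fy=k,interpolation=cv2.INTER_CUBIC)
a=c(t,210,165,80,60); b=c(t,320,215,80,60); d=c(s,235,190,80,60); e=c(s,265,240,80,60)
m=np.vstack([np.hstack([a,b]),np.hstack([d,e])])
m=np.clip(m*1.4,0,255).astype(np.uint8)
cv2.imwrite("pics/crop0.png",m)
```

```text
(no output)
```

View pics/crop0.png

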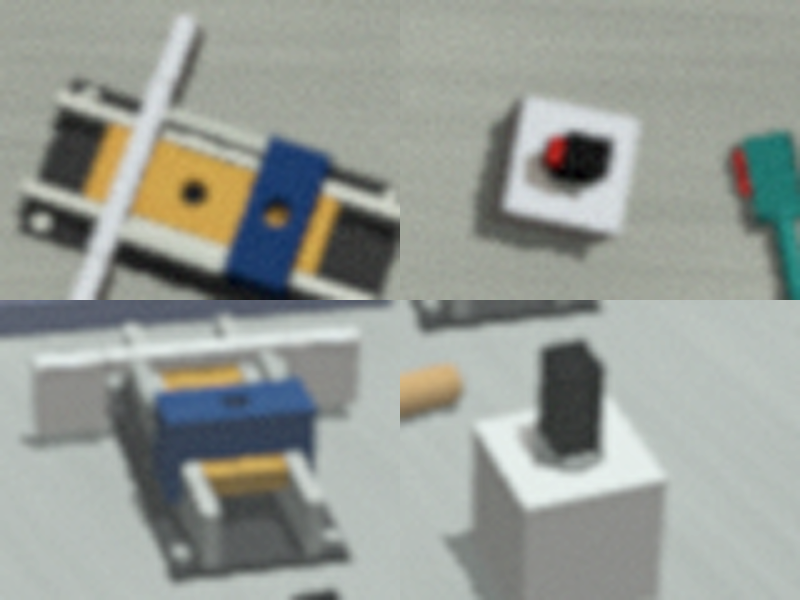

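```bash
cat > m.py <<'E'
from h import *
np.set_printoptions(precision=4,suppress=True)
ps={n:bot.camera(n) for n in("top","side")}
for n,p in ps.items():
    C=cloud(p); hsv=cv2.cvtColor(p["color"],cv2.COLOR_RGB2HSV).astype(int); H,S,V=hsv[...,0],hsv[...,1],hsv[...,2]
    X,Y,Z=C[...,0],C[...,1],C[...,2]
    def rect(m,name):
        P=C[m]; r=cv2.minAreaRect(P[:,:2].astype(np.float32)*1000); print(n,name,m.sum(),"mean",P.mean(0),"zpct",np.percentile(P[:,2],[5,50,95]),"rect",r)
    near=(abs(X-.458)<.06)&(abs(Y+.24)<.06)
    rect(near&(Z>.1),"handle top"); rect(near&(Z>.075),"handle"); 
    rect(near&(Z>.056)&(Z<.066)&(V>80),"blocktop")
    red=near&(S>120)&((H<10)|(H>170))&(Z>.07)
    if red.sum()>3: rect(red,"red")
    nr=(abs(X-.57)<.1)&(abs(Y)<.12)
    rect(nr&(H>105)&(H<130)&(S>120)&(Z>.054),"carriage")
    br=nr&(H>12)&(H<28)&(S>120)
    rect(br,"brass")
    if n=="top":
        o,d=ray(p,(0,0))
        # hole as dark blob in the strip, bore
        g=p["color"].sum(2).astype(int)
        for nm,(u0,v0),z in (("index",(248,203),.036),("bore",(265,207),.062)):
            w=g[v0-5:v0+6,u0-5:u0+6]; print(nm); print(w)
        ys,xs=np.nonzero(br); r=cv2.minAreaRect(np.float32(np.c_[xs,ys])); print("brass px",r,[at_z(p,q,.036) for q in cv2.boxPoints(r)])
        m=nr&(H>105)&(H<130)&(S>120)&(Z>.054); ys,xs=np.nonzero(m); r=cv2.minAreaRect(np.float32(np.c_[xs,ys])); print("carr px",r,[at_z(p,q,.062) for q in cv2.boxPoints(r)])
E
python3 m.py
```

```text
top handle top 95 mean [ 0.4615 -0.2413  0.1076] zpct [0.1026 0.1079 0.1119] rect ((461.86572265625, -240.89109802246094), (28.737401962280273, 20.03129005432129), 79.44538116455078)
top handle 121 mean [ 0.4606 -0.2399  0.1036] zpct [0.0827 0.1071 0.1118] rect ((461.92193603515625, -240.58941650390625), (29.35114097595215, 20.03129005432129), 79.44538116455078)
top blocktop 389 mean [ 0.461  -0.2423  0.0625] zpct [0.0592 0.0627 0.0652] rect ((461.7644348144531, -244.0888671875), (60.89402770996094, 60.35001754760742), 79.69783782958984)
top red 26 mean [ 0.4617 -0.2299  0.1016] zpct [0.0912 0.1034 0.1084] rect ((461.757568359375, -229.81935119628906), (7.893796443939209, 13.528996467590332), 75.7237319946289)
top carriage 296 mean [ 0.5584 -0.0123  0.0625] zpct [0.0584 0.0625 0.0663] rect ((558.4671630859375, -12.636018753051758), (31.825565338134766, 73.7347640991211), 72.11432647705078)
top brass 441 mean [0.5699 0.0248 0.0342] zpct [0.0153 0.0363 0.0402] rect ((549.5662841796875, -19.31230926513672), (246.6494903564453, 58.52443313598633), 63.13223648071289)
index
[[317 320 317 3
[... 1732 characters left out ...]
562 -0.2481  0.0949] zpct [0.0771 0.096  0.1075] rect ((459.2828674316406, -243.4964599609375), (26.249446868896484, 21.14352035522461), 82.47998046875)
side blocktop 467 mean [ 0.4545 -0.25    0.0609] zpct [0.0574 0.0609 0.0642] rect ((459.8577575683594, -242.98516845703125), (63.61345672607422, 61.967864990234375), 79.24051666259766)
side carriage 161 mean [ 0.5563 -0.014   0.0606] zpct [0.0586 0.0607 0.0622] rect ((555.9005126953125, -13.294914245605469), (31.83952522277832, 72.58940887451172), 72.91710662841797)
side brass 77 mean [ 0.5614 -0.0005  0.0346] zpct [0.0321 0.0346 0.0371] rect ((565.3919677734375, 13.639423370361328), (112.33799743652344, 37.1699333190918), 73.80986022949219)
```

Request:
play_rows(
  targets=[
    {"grip":0,"linear":[6,-18,0],"delta_rot":[0,0,0.05]},
    {"grip":0,"linear":[12,-36,0],"delta_rot":[0,0,0.1]},
    {"grip":0,"linear":[12,-36,0],"delta_rot":[0,0,0.1]},
    {"grip":0,"linear":[12,-36,0],"delta_rot":[0,0,0.1]},
    {"grip":0,"linear":[12,-36,0],"delta_rot":[0,0,0.1]},
    {"grip":0,"linear":[12,-36,0],"delta_rot":[0,0,0.1]},
    {"grip":0,"linear":[12,-36,0],"delta_rot":[0,0,0.1]},
    {"grip":0,"linear":[12,-36,0],"delta_rot":[0,0,0.1]},
    {"grip":0,"linear":[12,-36,0],"delta_rot":[0,0,0.1]},
    {"grip":0,"linear":[12,-36,0],"delta_rot":[0,0,0.1]},
  ],
  force=30,
)

```text
time: 1.8
ee_pos: [0.3337, 0.1465, 0.2315]
tcp_rot: [180.0, 0.0, 162.8]
wrist_force: [0.1, 0.6, -0.6]
opening: 0.0854
grasp_force: 0.0
```

Run:
```python
from h import *
o=bot.get_obs(); print(o["time"],o["q"],o["ee_pos"],o["tcp_rot"])
```

```text
1.8 [ 2.36863190e+01 -2.01678192e+01 -1.23399544e+01  9.77941329e+01
  1.39708776e-02  4.09338638e+01] [0.33373254 0.1464792  0.23146523] [1.79967345e+02 1.63297034e-02 1.62752455e+02]
```

Request:
play_rows(
  targets=[
    {"grip":0,"linear":[6,-18,0],"delta_rot":[0,0,0.06]},
    {"grip":0,"linear":[12.7,-39.0,-5],"delta_rot":[0,0,0.115]},
    {"grip":0,"linear":[12.7,-39.0,-5],"delta_rot":[0,0,0.115]},
    {"grip":0,"linear":[12.7,-39.0,-5],"delta_rot":[0,0,0.115]},
    {"grip":0,"linear":[12.7,-39.0,-5],"delta_rot":[0,0,0.115]},
    {"grip":0,"linear":[12.7,-39.0,-5],"delta_rot":[0,0,0.115]},
    {"grip":0,"linear":[12.7,-39.0,-5],"delta_rot":[0,0,0.115]},
    {"grip":0,"linear":[12.7,-39.0,-5],"delta_rot":[0,0,0.115]},
    {"grip":0,"linear":[12.7,-39.0,-5],"delta_rot":[0,0,0.115]},
    {"grip":0,"linear":[12.7,-39.0,-5],"delta_rot":[0,0,0.115]},
  ],
)

```text
time: 2.8
ee_pos: [0.4612, -0.2434, 0.1799]
tcp_rot: [180.0, -0.1, 169.4]
wrist_force: [-0.5, 0.5, 0.1]
opening: 0.0852
grasp_force: 0.0
```

Request:
play_rows(
  targets=[
    {"grip":60,"linear":[0,0,-4]},
    {"grip":80,"linear":[0,0,-8]},
    {"grip":100,"linear":[0,0,-10]},
    {"grip":100,"linear":[0,0,-10.9]},
    {"grip":100,"linear":[0,0,-10.9]},
    {"grip":255,"linear":[0,0,-10.9]},
    {"grip":255,"linear":[0,0,-10.9]},
    {"grip":255,"linear":[0,0,-10.9]},
    {"grip":255,"linear":[0,0,-10.9]},
    {"grip":255,"linear":[0,0,-10.9]},
  ],
  force=40,
)

```text
validation failed for argument at $.ta...
```

Run:
```python
from h import *
o=bot.get_obs(); print(o)
t=bot.camera("top")["color"][...,::-1]; s=bot.camera("side")["color"][...,::-1]
def c(i,x,y,w,h,k=5): return cv2.resize(i[y:y+h,x:x+w],None,fx=k,fy=k,interpolation=cv2.INTER_CUBIC)
cv2.imwrite("pics/grasp.png",np.hstack([c(t,315,205,80,80),c(s,265,220,80,80)]))
```

```text
{'time': 2.8, 'q': array([-2.78234133e+01,  4.40733784e-01, -3.28120208e-01,  8.93664637e+01,
        7.95253003e-03, -1.72546065e+01]), 'qd': array([ 2.25725508, -2.92277821, -1.35568534,  1.36138539,  0.51955349,
        1.19697721]), 'joint_efforts': array([ -2.1348998 , -45.59373379,  47.84725785,  -0.57187496,
        -0.15069797,  -0.35436829]), 'ee_pos': array([ 0.46118848, -0.24335327,  0.17992394]), 'tcp_rot': array([ 1.79952268e+02, -1.26868994e-01,  1.69431237e+02]), 'wrist_force': array([-0.48223539,  0.54516258,  0.13420826]), 'torque': array([ 0.02460652, -0.00578661, -0.024221  ]), 'grasp_force': 0.0, 'opening': 0.08520047533573849}
```

View pics/grasp.png

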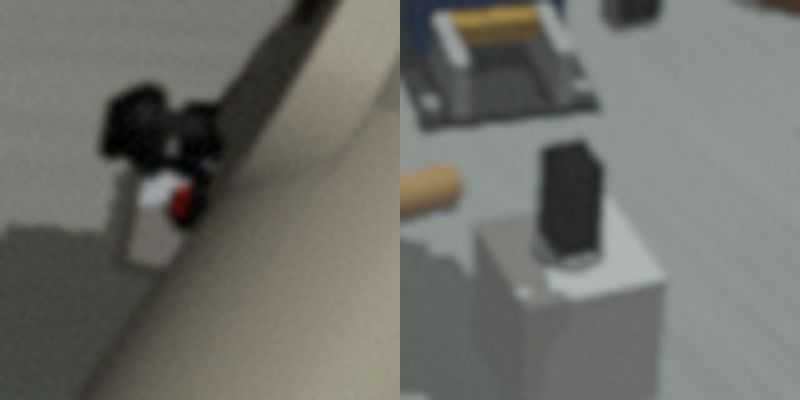

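The move was refused because `delta_rot` is needed in each row. The pictures show the pin still parked: handle at about px (300,261) in the side view, with the top view partly hidden by the arm.

Request:
play_rows(
  targets=[
    {"grip":60,"linear":[0,0,-4],"delta_rot":[0,0,0]},
    {"grip":80,"linear":[0,0,-8],"delta_rot":[0,0,0]},
    {"grip":100,"linear":[0,0,-10],"delta_rot":[0,0,0]},
    {"grip":100,"linear":[0,0,-10.9],"delta_rot":[0,0,0]},
    {"grip":100,"linear":[0,0,-10.9],"delta_rot":[0,0,0]},
    {"grip":255,"linear":[0,0,-10.9],"delta_rot":[0,0,0]},
    {"grip":255,"linear":[0,0,-10.9],"delta_rot":[0,0,0]},
    {"grip":255,"linear":[0,0,-10.9],"delta_rot":[0,0,0]},
    {"grip":255,"linear":[0,0,-10.9],"delta_rot":[0,0,0]},
    {"grip":255,"linear":[0,0,-10.9],"delta_rot":[0,0,0]},
  ],
  force=40,
)

```text
time: 3.9
ee_pos: [0.4617, -0.2437, 0.0747]
tcp_rot: [-179.9, 0.2, 169.5]
wrist_force: [-0.4, -0.5, 6.2]
opening: 0.0242
grasp_force: 41.3
```

Run:
```python
from h import *
o=bot.get_obs(); print(o["time"],o["ee_pos"],o["tcp_rot"],o["wrist_force"],o["opening"],o["grasp_force"])
t=bot.camera("top")["color"][...,::-1]; s=bot.camera("side")["color"][...,::-1]
def c(i,x,y,w,h,k=5): return cv2.resize(i[y:y+h,x:x+w],None,fx=k,fy=k,interpolation=cv2.INTER_CUBIC)
cv2.imwrite("pics/grasp2.png",np.hstack([c(t,315,205,80,80),c(s,265,220,80,80)]))
```

```text
3.9 [ 0.46169151 -0.24374388  0.07465326] [-179.93399751    0.20453232  169.46303945] [-0.35543081 -0.46986726  6.18348498] 0.02424236429480614 41.28404974937439
```

View pics/grasp2.png

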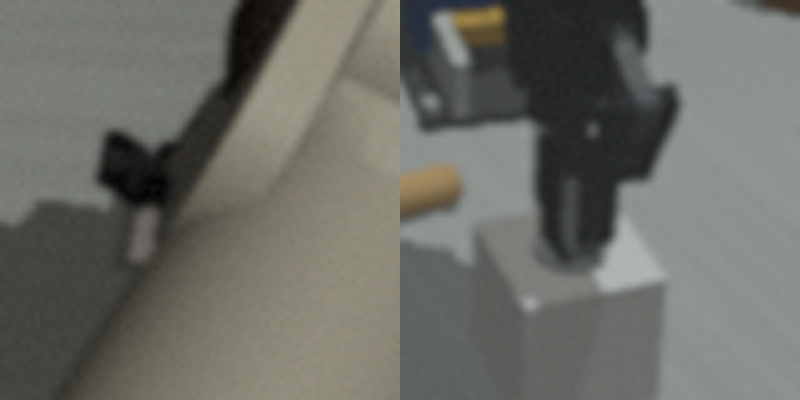

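Grasp looks right: the pads sit on the handle just above the collar at px (300,265) side view, and the opening of 24 mm means the button is in. Lifting.

Request:
play_rows(
  targets=[
    {"grip":255,"linear":[0,0,0.5],"delta_rot":[0,0,0]},
    {"grip":255,"linear":[0,0,1.5],"delta_rot":[0,0,0]},
    {"grip":255,"linear":[0,0,3],"delta_rot":[0,0,0]},
    {"grip":255,"linear":[0,0,5],"delta_rot":[0,0,0]},
    {"grip":255,"linear":[0,0,7],"delta_rot":[0,0,0]},
    {"grip":255,"linear":[0,0,9],"delta_rot":[0,0,0]},
    {"grip":255,"linear":[0,0,9],"delta_rot":[0,0,0]},
    {"grip":255,"linear":[0,0,9],"delta_rot":[0,0,0]},
  ],
)

```text
time: 4.8
ee_pos: [0.4608, -0.2433, 0.1627]
tcp_rot: [-180.0, 0.1, 169.5]
wrist_force: [0.4, 0.6, -1.8]
opening: 0.0239
grasp_force: 40.1
```

```bash
cat > s.py <<'E'
from h import *
import sys
np.set_printoptions(precision=4,suppress=True)
o=bot.get_obs()
for k in("time","ee_pos","tcp_rot","wrist_force","torque","opening","grasp_force"): print(k,o[k])
if len(sys.argv)>1:
    P=o["ee_pos"]; p={n:bot.camera(n) for n in("top","side")}; im=[]
    for n in p:
        u,v=proj(p[n],P+[0,0,-.03]); u=int(np.clip(u,50,510)); v=int(np.clip(v,50,370))
        im.append(cv2.resize(p[n]["color"][v-40:v+40,u-40:u+40,::-1],None,fx=5,fy=5,interpolation=cv2.INTER_CUBIC)); print(n,u-40,v-40)
        for t in("pin_tip","pin_collar","pin_grip","bore"): print(n,t,[(round(d["conf"],2),d["pixel"]) for d in bot.pinpoint(p[n],t)[:3]], "expect",proj(p[n],P+[0,0,dict(pin_tip=-.06,pin_collar=-.010,pin_grip=.017,bore=0)[t]]))
    cv2.imwrite(f"pics/{sys.argv[1]}.png",np.clip(np.hstack(im)*1.4,0,255).astype(np.uint8))
E
python3 s.py lift
```

```text
time 4.8
ee_pos [ 0.4608 -0.2433  0.1627]
tcp_rot [-179.983     0.0611  169.4668]
wrist_force [ 0.3869  0.6259 -1.7758]
torque [ 0.0137 -0.0062  0.0023]
opening 0.023864949345028873
grasp_force 40.14770686626434
top 318 204
top pin_tip [] expect [356.576 246.014]
top pin_collar [] expect [360.3228 243.4927]
top pin_grip [] expect [362.4958 242.0303]
top bore [(0.71, [264.2, 204.0]), (0.36, [255.8, 208.7])] expect [361.1146 242.9598]
side 260 199
side pin_tip [(0.9, [237.7, 327.8]), (0.72, [303.1, 340.0]), (0.66, [299.3, 255.1])] expect [299.5681 252.6215]
side pin_collar [(0.9, [321.3, 327.7]), (0.73, [239.4, 305.7]), (0.68, [300.0, 234.5])] expect [300.5875 231.066 ]
side pin_grip [(0.77, [243.8, 300.9]), (0.76, [335.1, 319.1]), (0.63, [302.3, 225.5])] expect [301.1614 218.9313]
side bore [(0.76, [282.8, 208.8]), (0.55, [299.4, 222.3])] expect [300.7981 226.6135]
```

View pics/lift.png

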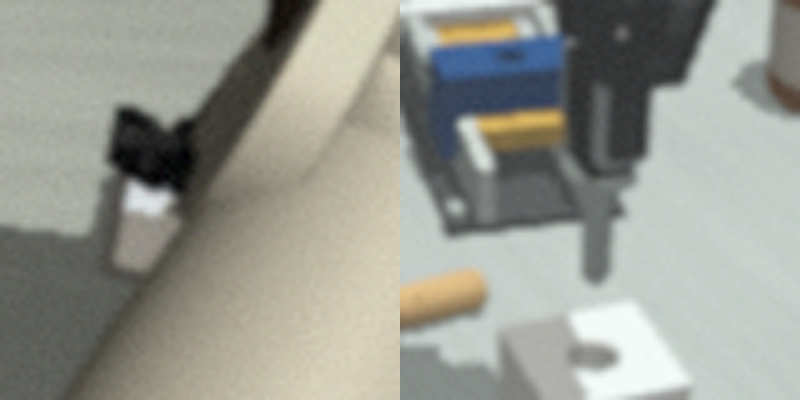

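The pin is out and upright; in the side view its tip is at about (299,255) above the empty hole. Now to hover over the bore.

Request:
play_rows(
  targets=[
    {"grip":255,"linear":[1,2.5,0],"delta_rot":[0,0,0]},
    {"grip":255,"linear":[2.5,6,0],"delta_rot":[0,0,0]},
    {"grip":255,"linear":[4,10,0],"delta_rot":[0,0,0]},
    {"grip":255,"linear":[6,14,0],"delta_rot":[0,0,0]},
    {"grip":255,"linear":[7.5,18,0],"delta_rot":[0,0,0]},
    {"grip":255,"linear":[8.8,21,0],"delta_rot":[0,0,0]},
    {"grip":255,"linear":[9.78,23.12,-0.5],"delta_rot":[0,0,0]},
    {"grip":255,"linear":[9.78,23.12,-2],"delta_rot":[0,0,0]},
    {"grip":255,"linear":[9.78,23.12,-2],"delta_rot":[0,0,0]},
    {"grip":255,"linear":[9.78,23.12,-2],"delta_rot":[0,0,0]},
  ],
)

```text
time: 6.3
ee_pos: [0.5578, -0.0126, 0.1419]
tcp_rot: [-180.0, -0.1, 169.4]
wrist_force: [-0.3, -0.4, -0.0]
opening: 0.0244
grasp_force: 40.2
```

```bash
python3 s.py hover
```

```text
time 6.3
ee_pos [ 0.5578 -0.0126  0.1419]
tcp_rot [-179.976    -0.0684  169.435 ]
wrist_force [-0.2553 -0.4311 -0.0218]
torque [-0.0049  0.0371 -0.0246]
opening 0.024432969652598873
grasp_force 40.18905222415924
top 224 163
top pin_tip [(0.8, [368.7, 306.7])] expect [265.0025 206.2382]
top pin_collar [(0.68, [397.3, 258.9]), (0.56, [355.6, 297.7])] expect [264.4797 202.0204]
top pin_grip [(0.78, [345.6, 293.6]), (0.75, [393.7, 252.9])] expect [264.1772 199.5807]
top bore [] expect [264.3694 201.1308]
side 242 151
side pin_tip [(0.63, [303.1, 343.2]), (0.61, [282.3, 204.3]), (0.59, [241.3, 329.7])] expect [281.879  202.4157]
side pin_collar [(0.85, [242.0, 306.7]), (0.75, [281.8, 187.1]), (0.61, [324.4, 326.6])] expect [282.3094 184.0875]
side pin_grip [(0.75, [334.0, 319.5]), (0.71, [284.0, 178.9]), (0.6, [245.1, 302.3])] expect [282.5498 173.8549]
side bore [(0.62, [283.5, 208.0])] expect [282.3978 180.3258]
```

View pics/hover.png

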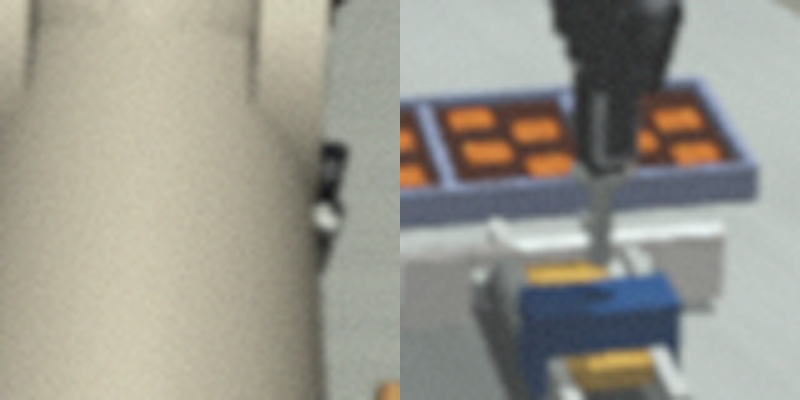

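Side view: the tip at about (282,203) lines up in column with the bore mouth at about (282,210). Going down slowly.

Request:
play_rows(
  targets=[
    {"grip":255,"linear":[0,0,-0.5],"delta_rot":[0,0,0]},
    {"grip":255,"linear":[0,0,-1.0],"delta_rot":[0,0,0]},
    {"grip":255,"linear":[0,0,-1.3],"delta_rot":[0,0,0]},
    {"grip":255,"linear":[0,0,-1.5],"delta_rot":[0,0,0]},
    {"grip":255,"linear":[0,0,-1.7],"delta_rot":[0,0,0]},
    {"grip":255,"linear":[0,0,-1.9],"delta_rot":[0,0,0]},
    {"grip":255,"linear":[0,0,-1.9],"delta_rot":[0,0,0]},
    {"grip":255,"linear":[0,0,-1.9],"delta_rot":[0,0,0]},
  ],
)

```text
time: 7.6
ee_pos: [0.5584, -0.0119, 0.1233]
tcp_rot: [180.0, 0.0, 169.5]
wrist_force: [-1.0, -0.2, -1.2]
opening: 0.0243
grasp_force: 40.2
```

```bash
python3 s.py
```

```text
time 7.6
ee_pos [ 0.5584 -0.0119  0.1233]
tcp_rot [179.9999   0.0041 169.4709]
wrist_force [-0.9627 -0.1894 -1.1545]
torque [0.0068 0.0001 0.016 ]
opening 0.024341062856330746
grasp_force 40.18669903278351
```

Request:
play_rows(
  targets=[
    {"grip":255,"linear":[0,0,-0.2],"delta_rot":[0,0,0]},
    {"grip":255,"linear":[0,0,-0.4],"delta_rot":[0,0,0]},
    {"grip":255,"linear":[0,0,-0.5],"delta_rot":[0,0,0]},
    {"grip":255,"linear":[0,0,-0.5],"delta_rot":[0,0,0]},
  ],
)

```text
time: 8.0
ee_pos: [0.5587, -0.0118, 0.1183]
tcp_rot: [180.0, 0.0, 169.5]
wrist_force: [2.9, 2.2, -1.0]
opening: 0.024
grasp_force: 40.3
```

Request:
play_rows(
  targets=[
    {"grip":255,"linear":[0,0,-0.2],"delta_rot":[0,0,0]},
    {"grip":255,"linear":[0,0,-0.4],"delta_rot":[0,0,0]},
    {"grip":255,"linear":[0,0,-0.5],"delta_rot":[0,0,0]},
    {"grip":255,"linear":[0,0,-0.5],"delta_rot":[0,0,0]},
  ],
)

```text
time: 8.4
ee_pos: [0.5585, -0.012, 0.1131]
tcp_rot: [-180.0, 0.0, 169.5]
wrist_force: [4.0, 0.6, -2.3]
opening: 0.0242
grasp_force: 40.2
```

Request:
play_rows(
  targets=[
    {"grip":255,"linear":[0.07,0.0,0],"delta_rot":[0,0,0]},
    {"grip":255,"linear":[0.07,0.0,0],"delta_rot":[0,0,0]},
    {"grip":255,"linear":[0.07,0.0,0],"delta_rot":[0,0,0]},
  ],
)

```text
time: 8.7
ee_pos: [0.5588, -0.012, 0.1131]
tcp_rot: [-180.0, -0.0, 169.5]
wrist_force: [1.8, 0.5, -1.8]
opening: 0.0242
grasp_force: 40.2
```

Request:
play_rows(
  targets=[
    {"grip":255,"linear":[0,0,-0.2],"delta_rot":[0,0,0]},
    {"grip":255,"linear":[0,0,-0.4],"delta_rot":[0,0,0]},
    {"grip":255,"linear":[0,0,-0.6],"delta_rot":[0,0,0]},
    {"grip":255,"linear":[0,0,-0.6],"delta_rot":[0,0,0]},
  ],
)

```text
time: 9.1
ee_pos: [0.5588, -0.012, 0.1068]
tcp_rot: [-180.0, -0.0, 169.5]
wrist_force: [1.6, 0.0, -1.0]
opening: 0.0244
grasp_force: 40.1
```

Request:
play_rows(
  targets=[
    {"grip":255,"linear":[0.04,0,-0.2],"delta_rot":[0,0,0]},
    {"grip":255,"linear":[0.04,0,-0.4],"delta_rot":[0,0,0]},
    {"grip":255,"linear":[0.04,0,-0.5],"delta_rot":[0,0,0]},
    {"grip":255,"linear":[0.04,0,-0.5],"delta_rot":[0,0,0]},
  ],
)

```text
time: 9.5
ee_pos: [0.5593, -0.012, 0.102]
tcp_rot: [-180.0, -0.0, 169.5]
wrist_force: [0.6, 0.6, -2.4]
opening: 0.0241
grasp_force: 40.2
```

Request:
play_rows(
  targets=[
    {"grip":255,"linear":[0,0,-0.1],"delta_rot":[0,0,0]},
    {"grip":255,"linear":[0,0,-0.1],"delta_rot":[0,0,0]},
  ],
)

```text
time: 9.7
ee_pos: [0.5594, -0.0119, 0.1012]
tcp_rot: [-180.0, -0.0, 169.5]
wrist_force: [0.1, -0.3, -1.4]
opening: 0.0237
grasp_force: 40.2
```

Request:
play_rows(
  targets=[
    {"grip":255,"linear":[0,0,-0.1],"delta_rot":[0,0,0]},
    {"grip":255,"linear":[0,0,-0.1],"delta_rot":[0,0,0]},
  ],
)

```text
time: 9.9
ee_pos: [0.5594, -0.012, 0.1001]
tcp_rot: [-180.0, -0.0, 169.5]
wrist_force: [0.1, -0.4, -1.6]
opening: 0.0242
grasp_force: 40.2
```

Request:
play_rows(
  targets=[
    {"grip":255,"linear":[0,0,-0.1],"delta_rot":[0,0,0]},
    {"grip":255,"linear":[0,0,-0.1],"delta_rot":[0,0,0]},
  ],
)

```text
time: 10.1
ee_pos: [0.5594, -0.012, 0.0992]
tcp_rot: [-180.0, -0.0, 169.5]
wrist_force: [0.4, -0.5, -1.6]
opening: 0.024
grasp_force: 40.2
```

Request:
play_rows(
  targets=[
    {"grip":255,"linear":[0,0,-0.1],"delta_rot":[0,0,0]},
    {"grip":255,"linear":[0,0,-0.1],"delta_rot":[0,0,0]},
  ],
)

```text
time: 10.3
ee_pos: [0.5595, -0.012, 0.0986]
tcp_rot: [180.0, 0.0, 169.5]
wrist_force: [-0.0, -0.0, 0.9]
opening: 0.0237
grasp_force: 40.5
```

Run:
```python
from h import *
p=bot.camera("top"); im=cv2.imread("pics/top0.png"); g=im.astype(float).sum(2)
w=np.clip(320-g[199:209,243:254],0,None); w[w<25]=0; v,u=np.mgrid[199:209,243:254]
c=((w*u).sum()/w.sum(),(w*v).sum()/w.sum()); print(c)
h=at_z(p,c,.036); b=np.array([.5583,-.0126,.036]); d=h-b
print(h,d,np.linalg.norm(d[:2]),np.degrees(np.arctan2(d[1],d[0])))
for z,n in((.036,"strip"),): print([at_z(p,q,z)[:2] for q in((220,193),(215,208),(291,216),(286,231))])
```

```text
(np.float64(248.27506860882414), np.float64(203.06755330377877))
[0.57452516 0.03395314 0.036     ] [1.62251565e-02 4.65531429e-02 3.46944695e-17] 0.04929960264593453 70.78503282384536
[array([0.59955267, 0.11112109]), array([0.55803003, 0.12192288]), array([ 0.54329545, -0.08114246]), array([ 0.50260554, -0.06907158])]
```

Request:
play_rows(
  targets=[
    {"grip":255,"linear":[0.03,0.1,-0.02],"delta_rot":[0,0,0]},
    {"grip":255,"linear":[0.06,0.19,-0.02],"delta_rot":[0,0,0]},
    {"grip":255,"linear":[0.13,0.38,-0.02],"delta_rot":[0,0,0]},
    {"grip":255,"linear":[0.19,0.57,-0.02],"delta_rot":[0,0,0]},
    {"grip":255,"linear":[0.25,0.76,-0.02],"delta_rot":[0,0,0]},
    {"grip":255,"linear":[0.31,0.95,-0.02],"delta_rot":[0,0,0]},
  ],
)

```text
time: 10.95
ee_pos: [0.5625, -0.0031, 0.0985]
tcp_rot: [-179.9, 0.0, 169.4]
wrist_force: [-2.1, -5.1, 5.2]
opening: 0.0242
grasp_force: 40.8
```

```bash
python3 s.py
```

```text
time 10.95
ee_pos [ 0.5625 -0.0031  0.0985]
tcp_rot [-179.9018    0.0294  169.4403]
wrist_force [-2.1298 -5.091   5.2121]
torque [-1.4377  0.709  -0.0181]
opening 0.024157564789992574
grasp_force 40.77763617038727
```

Request:
play_rows(
  targets=[
    {"grip":255,"linear":[0.06,0.19,0.03],"delta_rot":[0,0,0]},
    {"grip":255,"linear":[0.13,0.38,0.03],"delta_rot":[0,0,0]},
    {"grip":255,"linear":[0.19,0.57,0.03],"delta_rot":[0,0,0]},
    {"grip":255,"linear":[0.25,0.76,0.03],"delta_rot":[0,0,0]},
    {"grip":255,"linear":[0.31,0.95,0.03],"delta_rot":[0,0,0]},
    {"grip":255,"linear":[0.38,1.14,0.03],"delta_rot":[0,0,0]},
  ],
)

```text
time: 11.55
ee_pos: [0.5662, 0.0085, 0.0985]
tcp_rot: [-179.9, -0.0, 169.4]
wrist_force: [-2.8, -5.3, 4.9]
opening: 0.024
grasp_force: 40.6
```

Request:
play_rows(
  targets=[
    {"grip":255,"linear":[0.06,0.19,0],"delta_rot":[0,0,0]},
    {"grip":255,"linear":[0.13,0.38,0],"delta_rot":[0,0,0]},
    {"grip":255,"linear":[0.19,0.57,0],"delta_rot":[0,0,0]},
    {"grip":255,"linear":[0.25,0.76,0],"delta_rot":[0,0,0]},
    {"grip":255,"linear":[0.31,0.95,0],"delta_rot":[0,0,0]},
  ],
)

```text
time: 12.05
ee_pos: [0.5693, 0.018, 0.0986]
tcp_rot: [-179.9, -0.0, 169.4]
wrist_force: [-1.9, -4.7, 4.9]
opening: 0.0234
grasp_force: 40.6
```

Request:
play_rows(
  targets=[
    {"grip":255,"linear":[0.06,0.19,0],"delta_rot":[0,0,0]},
    {"grip":255,"linear":[0.13,0.38,0],"delta_rot":[0,0,0]},
    {"grip":255,"linear":[0.19,0.57,0],"delta_rot":[0,0,0]},
    {"grip":255,"linear":[0.25,0.76,0],"delta_rot":[0,0,0]},
    {"grip":255,"linear":[0.31,0.95,0],"delta_rot":[0,0,0]},
  ],
)

```text
time: 12.55
ee_pos: [0.5723, 0.0275, 0.0985]
tcp_rot: [-179.9, -0.0, 169.4]
wrist_force: [-2.4, -5.8, 4.8]
opening: 0.0242
grasp_force: 40.7
```

Request:
play_rows(
  targets=[
    {"grip":255,"linear":[0.03,0.1,0],"delta_rot":[0,0,0]},
    {"grip":255,"linear":[0.06,0.19,0],"delta_rot":[0,0,0]},
  ],
)

```text
time: 12.75
ee_pos: [0.573, 0.0295, 0.0985]
tcp_rot: [-179.9, -0.0, 169.5]
wrist_force: [-1.6, -4.4, 4.2]
opening: 0.0244
grasp_force: 40.6
```

Request:
play_rows(
  targets=[
    {"grip":255,"linear":[0.03,0.1,0],"delta_rot":[0,0,0]},
    {"grip":255,"linear":[0.06,0.19,0],"delta_rot":[0,0,0]},
  ],
)

```text
time: 12.95
ee_pos: [0.5737, 0.0317, 0.0983]
tcp_rot: [-180.0, -0.0, 169.5]
wrist_force: [-1.4, -2.8, 2.2]
opening: 0.0238
grasp_force: 40.4
```

Request:
play_rows(
  targets=[
    {"grip":255,"linear":[0.03,0.1,0],"delta_rot":[0,0,0]},
    {"grip":255,"linear":[0.03,0.1,0],"delta_rot":[0,0,0]},
  ],
)

```text
time: 13.15
ee_pos: [0.574, 0.0331, 0.098]
tcp_rot: [180.0, -0.0, 169.5]
wrist_force: [-0.5, -1.1, -1.0]
opening: 0.024
grasp_force: 40.2
```

Request:
play_rows(
  targets=[
    {"grip":255,"linear":[0.03,0.1,0],"delta_rot":[0,0,0]},
    {"grip":255,"linear":[0.03,0.1,0],"delta_rot":[0,0,0]},
  ],
)

```text
time: 13.35
ee_pos: [0.5743, 0.034, 0.098]
tcp_rot: [180.0, -0.0, 169.5]
wrist_force: [-0.8, -1.9, -2.5]
opening: 0.024
grasp_force: 40.0
```

Request:
play_rows(
  targets=[
    {"grip":255,"linear":[0,0,-0.1],"delta_rot":[0,0,0]},
    {"grip":255,"linear":[0,0,-0.1],"delta_rot":[0,0,0]},
  ],
)

```text
time: 13.55
ee_pos: [0.5743, 0.0339, 0.0972]
tcp_rot: [180.0, -0.0, 169.5]
wrist_force: [-1.0, -0.2, -1.7]
opening: 0.0242
grasp_force: 40.1
```

Request:
play_rows(
  targets=[
    {"grip":255,"linear":[0,0,-0.1],"delta_rot":[0,0,0]},
    {"grip":255,"linear":[0,0,-0.1],"delta_rot":[0,0,0]},
  ],
)

```text
time: 13.75
ee_pos: [0.5744, 0.0338, 0.0963]
tcp_rot: [180.0, -0.0, 169.5]
wrist_force: [-0.7, -0.3, -2.3]
opening: 0.024
grasp_force: 40.1
```

Request:
play_rows(
  targets=[
    {"grip":255,"linear":[0,0,-0.1],"delta_rot":[0,0,0]},
    {"grip":255,"linear":[0,0,-0.1],"delta_rot":[0,0,0]},
  ],
)

```text
time: 13.95
ee_pos: [0.5744, 0.0338, 0.0953]
tcp_rot: [180.0, -0.0, 169.5]
wrist_force: [0.6, -0.4, -2.1]
opening: 0.0242
grasp_force: 40.1
```

Request:
play_rows(
  targets=[
    {"grip":255,"linear":[0,0,-0.1],"delta_rot":[0,0,0]},
    {"grip":255,"linear":[0,0,-0.2],"delta_rot":[0,0,0]},
    {"grip":255,"linear":[0,0,-0.2],"delta_rot":[0,0,0]},
  ],
)

```text
time: 14.25
ee_pos: [0.5744, 0.034, 0.0934]
tcp_rot: [180.0, 0.0, 169.5]
wrist_force: [-0.6, 1.3, 1.4]
opening: 0.024
grasp_force: 40.6
```

Request:
play_rows(
  targets=[
    {"grip":255,"linear":[0,0,-0.1],"delta_rot":[0,0,0]},
    {"grip":255,"linear":[0,0,-0.2],"delta_rot":[0,0,0]},
    {"grip":255,"linear":[0,0,-0.2],"delta_rot":[0,0,0]},
  ],
)

```text
time: 14.55
ee_pos: [0.5744, 0.034, 0.0913]
tcp_rot: [180.0, -0.0, 169.5]
wrist_force: [0.2, 2.5, 0.5]
opening: 0.0245
grasp_force: 40.6
```

Request:
play_rows(
  targets=[
    {"grip":255,"linear":[0,0,-0.1],"delta_rot":[0,0,0]},
    {"grip":255,"linear":[0,0,-0.2],"delta_rot":[0,0,0]},
    {"grip":255,"linear":[0,0,-0.2],"delta_rot":[0,0,0]},
  ],
)

```text
time: 14.85
ee_pos: [0.5745, 0.034, 0.0893]
tcp_rot: [180.0, 0.0, 169.5]
wrist_force: [-0.3, 4.3, 1.9]
opening: 0.0238
grasp_force: 40.8
```

Request:
play_rows(
  targets=[
    {"grip":255,"linear":[0.02,0.07,0],"delta_rot":[0,0,0]},
    {"grip":255,"linear":[0.02,0.07,0],"delta_rot":[0,0,0]},
  ],
)

```text
time: 15.05
ee_pos: [0.5745, 0.0342, 0.0892]
tcp_rot: [-180.0, -0.0, 169.5]
wrist_force: [-0.7, 1.7, 1.3]
opening: 0.0244
grasp_force: 40.7
```

Request:
play_rows(
  targets=[
    {"grip":255,"linear":[0,0,-0.1],"delta_rot":[0,0,0]},
    {"grip":255,"linear":[0,0,-0.2],"delta_rot":[0,0,0]},
    {"grip":255,"linear":[0,0,-0.3],"delta_rot":[0,0,0]},
    {"grip":255,"linear":[0,0,-0.3],"delta_rot":[0,0,0]},
  ],
)

```text
time: 15.45
ee_pos: [0.5745, 0.0343, 0.0861]
tcp_rot: [-180.0, -0.0, 169.5]
wrist_force: [-0.1, 0.2, -1.1]
opening: 0.024
grasp_force: 40.4
```

Sliding freely. Home is near TCP z ≈ 0.0747.

Request:
play_rows(
  targets=[
    {"grip":255,"linear":[0,0,-0.2],"delta_rot":[0,0,0]},
    {"grip":255,"linear":[0,0,-0.4],"delta_rot":[0,0,0]},
    {"grip":255,"linear":[0,0,-0.5],"delta_rot":[0,0,0]},
    {"grip":255,"linear":[0,0,-0.5],"delta_rot":[0,0,0]},
  ],
)

```text
time: 15.85
ee_pos: [0.5744, 0.0344, 0.0809]
tcp_rot: [-180.0, -0.0, 169.5]
wrist_force: [-0.1, 0.3, -1.8]
opening: 0.0242
grasp_force: 40.2
```

Request:
play_rows(
  targets=[
    {"grip":255,"linear":[0,0,-0.2],"delta_rot":[0,0,0]},
    {"grip":255,"linear":[0,0,-0.4],"delta_rot":[0,0,0]},
    {"grip":255,"linear":[0,0,-0.4],"delta_rot":[0,0,0]},
  ],
)

```text
time: 16.15
ee_pos: [0.5745, 0.0344, 0.0769]
tcp_rot: [-180.0, -0.0, 169.5]
wrist_force: [-0.7, 0.1, -1.7]
opening: 0.0243
grasp_force: 40.2
```

Request:
play_rows(
  targets=[
    {"grip":255,"linear":[0,0,-0.1],"delta_rot":[0,0,0]},
    {"grip":255,"linear":[0,0,-0.2],"delta_rot":[0,0,0]},
    {"grip":255,"linear":[0,0,-0.2],"delta_rot":[0,0,0]},
  ],
)

```text
time: 16.45
ee_pos: [0.5745, 0.0344, 0.0752]
tcp_rot: [-180.0, -0.0, 169.5]
wrist_force: [-1.7, 0.4, -1.4]
opening: 0.0243
grasp_force: 40.3
```

Request:
play_rows(
  targets=[
    {"grip":255,"linear":[0,0,-0.05],"delta_rot":[0,0,0]},
    {"grip":255,"linear":[0,0,-0.1],"delta_rot":[0,0,0]},
    {"grip":255,"linear":[0,0,-0.1],"delta_rot":[0,0,0]},
  ],
)

```text
time: 16.75
ee_pos: [0.5746, 0.0344, 0.0747]
tcp_rot: [-180.0, 0.0, 169.5]
wrist_force: [-2.4, -1.3, 3.4]
opening: 0.0241
grasp_force: 41.0
```

Request:
play_rows(
  targets=[
    {"grip":255,"linear":[0,0,-0.05],"delta_rot":[0,0,0]},
    {"grip":255,"linear":[0,0,-0.1],"delta_rot":[0,0,0]},
    {"grip":255,"linear":[0,0,-0.1],"delta_rot":[0,0,0]},
  ],
)

```text
time: 17.05
ee_pos: [0.5747, 0.0346, 0.0746]
tcp_rot: [180.0, 0.1, 169.5]
wrist_force: [-4.7, -0.3, 10.4]
opening: 0.0241
grasp_force: 41.9
```

Seated: it came down 24.0 mm from strip contact, as it must, and stopped at the same height as on the block. Easing the side load, then releasing.

Request:
play_rows(
  targets=[
    {"grip":255,"linear":[-0.05,0,0.03],"delta_rot":[0,0,0]},
    {"grip":255,"linear":[-0.05,0,0.03],"delta_rot":[0,0,0]},
    {"grip":90,"linear":[-0.05,0,0.03],"delta_rot":[0,0,0]},
    {"grip":90,"linear":[-0.05,0,0.03],"delta_rot":[0,0,0]},
    {"grip":60,"linear":[-0.05,0,0.03],"delta_rot":[0,0,0]},
    {"grip":60,"linear":[-0.05,0,0.03],"delta_rot":[0,0,0]},
    {"grip":60,"linear":[-0.05,0,0.03],"delta_rot":[0,0,0]},
  ],
)

```text
time: 17.75
ee_pos: [0.574, 0.0344, 0.0735]
tcp_rot: [-180.0, -0.0, 169.5]
wrist_force: [-0.1, 0.1, 0.4]
opening: 0.0652
grasp_force: 0.0
```

```bash
python3 s.py
```

```text
time 17.75
ee_pos [0.574  0.0344 0.0735]
tcp_rot [-179.9966   -0.0125  169.4719]
wrist_force [-0.0973  0.1077  0.4226]
torque [ 0.042  -0.0164  0.0026]
opening 0.06520219606964424
grasp_force 0.0
```

Retreat up and back, then look.

Request:
play_rows(
  targets=[
    {"grip":60,"linear":[0,0,2],"delta_rot":[0,0,0]},
    {"grip":60,"linear":[0,0,5],"delta_rot":[0,0,0]},
    {"grip":60,"linear":[0,0,9],"delta_rot":[0,0,0]},
    {"grip":60,"linear":[0,0,13],"delta_rot":[0,0,0]},
    {"grip":60,"linear":[-4,0,15],"delta_rot":[0,0,0]},
    {"grip":60,"linear":[-8,3,15],"delta_rot":[0,0,0]},
    {"grip":60,"linear":[-12,7,15],"delta_rot":[0,0,0]},
    {"grip":60,"linear":[-15,11,15],"delta_rot":[0,0,0]},
    {"grip":60,"linear":[-18,15,15],"delta_rot":[0,0,0]},
    {"grip":60,"linear":[-20,20,15],"delta_rot":[0,0,0]},
  ],
)

```text
time: 18.75
ee_pos: [0.3763, 0.2259, 0.2244]
tcp_rot: [180.0, 0.1, 169.4]
wrist_force: [1.4, 1.8, 0.6]
opening: 0.065
grasp_force: 0.0
```

Run:
```python
from h import *
np.set_printoptions(precision=4,suppress=True)
im=[]
for n,(x,y) in (("top",(215,160)),("side",(235,150))):
    p=bot.camera(n); im.append(cv2.resize(p["color"][y:y+80,x:x+80,::-1],None,fx=5,fy=5,interpolation=cv2.INTER_CUBIC))
    C=cloud(p); m=(abs(C[...,0]-.574)<.03)&(abs(C[...,1]-.034)<.03)&(C[...,2]>.1); print(n,m.sum(),C[m].mean(0),np.percentile(C[m][:,2],[50,95]))
cv2.imwrite("pics/end.png",np.clip(np.hstack(im)*1.4,0,255).astype(np.uint8)); print(bot.get_obs()["ee_pos"])
```

```text
top 92 [0.5737 0.0342 0.107 ] [0.1072 0.1113]
side 53 [0.5694 0.0292 0.1054] [0.106  0.1081]
[0.3756 0.2293 0.2239]
```

View pics/end.png

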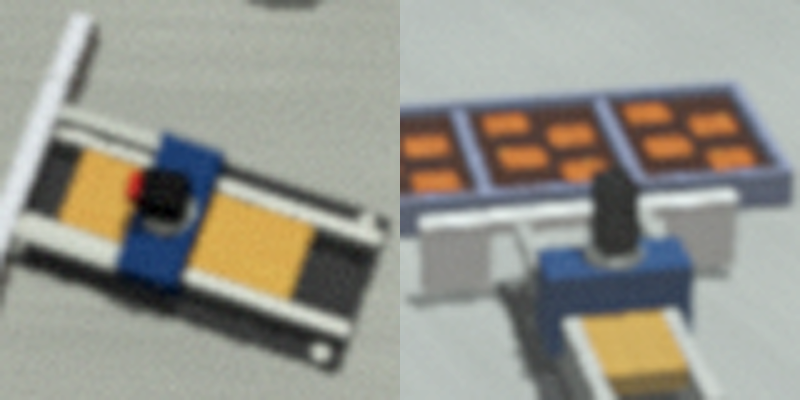

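The pin stands in the carriage with its collar on the top (top view about px (248,201)). The red button is out, the handle top is at z = 0.107 as at the start, and the fence is short of the mould.

```bash
python3 -c "
from workcell import bot
print(bot.job_done())"
```

```text
the job is handed in; nothing more can be done
None
```

The pin is fully home in the index hole: its collar is flush on the carriage, the red button has sprung out, and the arm is clear. I handed the job in at about 19 s; no verdict came back.

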